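# Stack the carry caddy on the clamped spice bin

## Robot

A 6-joint arm with a two-finger parallel gripper is mounted at the origin on the work surface. World frame = base frame: x ahead of the robot, y to its left, z up, the work surface at z = 0. Lengths are in m, angles in rad, forces in N, time in s.
With the tool pointing down it reaches from about 0.3 to 0.775 m from the base axis. Payload 14.6 kg.
Tool frame: the origin (TCP) lies at the very end of the fingers, on their centre line; the grasp point (between the pads) lies 19 mm behind it; z points along the fingers, y is the line along which they close (so a half turn about z gives the same grasp; the last joint's range is limited). The gripper opens to 85 mm and grips with 20 to 120 N. Pads are 22 mm wide; open, the fingers measure 114 mm over their backs; the gripper's body (76 mm by 85 mm) begins 54 mm behind the grasp point. The pads swing forward as they close: fully open they stand 13 mm farther back than shut.
Start: joints at [1.132, 0.3, 1.521, -0, 1.321, -0.067], TCP at [0.2, 0.512, 0.231] pointing down, gripper open.
Joint ranges: [-3.03, 3.03], [-0.79, 2.21], [0.23, 2.52], [-1.04, 4.18], [0, 3.07], [-2.55, 2.55]. Speed limits (rad/s): [2.22, 2.22, 2.57, 3.14, 3.14, 3.14].

## Interface

Orientations are given as a unit quaternion [x, y, z, w].
In Python, from workcell import env, eyes gives the robot as it stands (env), with the cameras (eyes).
- The arm moves only by the shell command python3 nudge.py [FORCE], which reads ROWS from standard input. ROWS is 1 to 5 rows, one to a line, with the numbers parted by spaces; each row has 7 numbers: dx, dy, dz in parts of the range, where 1.0 means 1 m, then a rotation vector rx, ry, rz in a scale on which 1.0 is 4 rad, then the finger opening in m; each row is the pose to reach, as a shift and turn from the pose commanded when the command began, along the tool's axes at that moment; what a row does not reach only later rows make up. A row lasts 1/10 s, in which the tool goes at most 0.05 m and 0.15 rad, less where a joint would pass 70% of its speed; a pose out of reach is approached as far as the arm can. The fingers move at their own pace and stop on an object; FORCE is the grip in N (left out, the last holds). Time passes only in rows, so rows that do not move let the fingers close. It prints the time, the measured TCP pose, the force, the opening and the grip force at its end. Input that does not fit is refused with a message, and nothing moves.
- env.read_state(): the state, without advancing time (a new reading comes with each control period).
- eyes.read_camera(name): name is "scene" or "side" or "wrist"; returns a dict with "img" (420x560x3 uint8, blue, green, red), "z_map" (420x560 float32, m along the optical axis (not along the pixel's ray), 0 where there is no reading), "mtx" (3x3 intrinsics, pixels), "rvec" (rotation vector, rad) and "tvec" (3), from world to camera coordinates, as OpenCV has them. Camera axes: x right, y down, z forward; pixel columns grow to the right and rows downward; lengths in m; the calibration is good to about 2 mm. A picture is of the moment at which its call begins.
- env.hand_in(): hands the job in; it is judged then, once.
The state is a dict: "t": time; "joint_positions": joint angles; "joint_vel": joint speeds; "tau": joint torques, N m; "tool_pos": TCP position; "ee_rot": TCP orientation; "ft_force": force on the tool from outside, world axes, zero at the start; "moment": the same for the moment, N m; "width": finger opening in m; "grasp_force": force on a finger pad.
Only numpy, scipy, OpenCV 4.12 (cv2) and the standard library are available. Lean on these libraries where they do the work, as an engineer would, in place of code of your own. Each camera call takes 0.05 s, during which the arm holds its last target. There are 200 camera calls.

## Task

Pick up the oblong caddy by its handle and set it gently on top of the clamped spice bin so that it stacks on the rim, clear of the jars, instead of nesting: turn it so that its dipped end lies over the bin's high end. Let go with it sitting level and square on the bin, and leave the round tub where it is.

Things in the scene. Friction and masses are not known exactly. Their poses are not given: they have to be found in the camera images.
- caddy: Loose oblong grey plastic carry caddy, empty, 0.25-0.5 kg. Origin: centre of its underside; z up, x lengthwise. Body 160 (x) by 100 (y) mm, walls 75 high, but its +x end is dipped to 35. Fixed handle bar on its centre line: 90 long in x, 16 thick in y, 95 to 125 above the origin; grip it across y. Four lugs on the long sides at x = 64 and -22, 20 long, out to y = +-76, undersides at z = 12.
- caddy_dip (a point): Middle of the top edge of the caddy's dipped end (x 78, y 0, z 35 mm in the caddy's frame). With this end over the bin's high end the caddy stacks: its base enters the mouth by 12 mm, with 10 mm of play all round, its lugs rest on the uncut rim and its origin is 78 mm above the bin's. Dipped ends the same way: its lugs drop through the rim's slots and it nests down onto the jars.
- bin: Open grey plastic bin fixed to the counter by a steel clamp on its +y side; two 62 mm high jars in it. Origin: centre of its underside; z up, x lengthwise. 195 (x) by 144 (y) mm over the rim, 180 by 120 inside. Sides and the high end (-x) are 90 high; the +x end is dipped to 45. Each long side's 12 mm wide rim has two slots 40 deep, at x = -44 to 0 and from 42 to the dipped end.
- tub: Loose round grey tub, 132 mm across, 75 high, with the same kind of handle as the caddy (top at 125). Origin: centre of its underside. Not to be moved. It and the caddy may stand in either of two places.

How it is judged:
At the end, for the whole second after the job is handed in: The caddy rests released and still on the bin's rim, its origin 73 to 84 mm above the bin's, centres within 18 mm, long axes within 12 degrees, its dipped end over the bin's high end, level within 3.4 degrees; the round tub is within 30 mm of its start (z of caddy in the frame of bin between 0.073 and 0.084 m and horizontal distance between caddy and bin below 0.018 m and x of caddy_dip in the frame of bin below -0.04 m and angle between the x axis of caddy and the x axis of bin, either way round below 0.21 rad and angle between caddy's own z axis and vertical below 0.06 rad and linear speed of caddy below 0.02 m/s and distance of tub from where it was at the start of the episode below 0.03 m); the robot touches nothing.
It fails at once if the round tub is moved by more than 30 mm (distance of tub from where it was at the start of the episode above 0.03 m).
It fails at once if the caddy is dropped (falls free for more than about 20 mm) (linear speed of caddy above 0.6 m/s and contact force between caddy and the fingers below 0.2 N).
It also fails if it takes over 42 s, if anything falls off the work surface, if the arm or the gripper's body presses on something with over 40 N, if the wrist force passes 120 N, or if a joint passes its speed limit or range.

## Working session

There is one attempt and no reset: what is moved stays moved. The work goes in short steps, Python scripts to look and compute and a shell command to move; the robot and the scene stay as the last step left them, time stands still between calls to the robot, and variables do not carry over. Pictures are saved under pics/ and viewed, at most 10 in all, crops included, and the job is handed in when it is done.

```bash
ls; mkdir -p pics
python3 - <<'E'
from workcell import env, eyes
import cv2,numpy as np
for n in("scene","side"):
    c=eyes.read_camera(n); cv2.imwrite(f"pics/{n}0.png",c["img"]); np.savez(f"{n}0.npz",**c)
    R=cv2.Rodrigues(c["rvec"])[0]; print(n,-R.T@np.ravel(c["tvec"]),R[2])
s=env.read_state();print(s["t"],s["tool_pos"],s["ee_rot"],s["width"])
E
```

```text
nudge.py
pics
workcell.py
scene [1.13252068 0.16741186 0.74351674] [-0.65850492 -0.22926029 -0.7168061 ]
side [ 0.06383462 -0.65653329  0.81244054] [ 0.41793448  0.56641447 -0.71028545]
0.1 [0.19972252 0.51222018 0.23076656] [ 1.84835242e-01  9.82769377e-01 -5.17903865e-04 -1.27392752e-04] 0.0851977445918827
```

View pics/scene0.png

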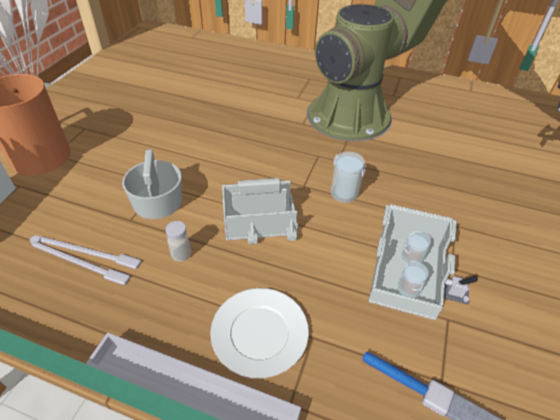

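View pics/side0.png

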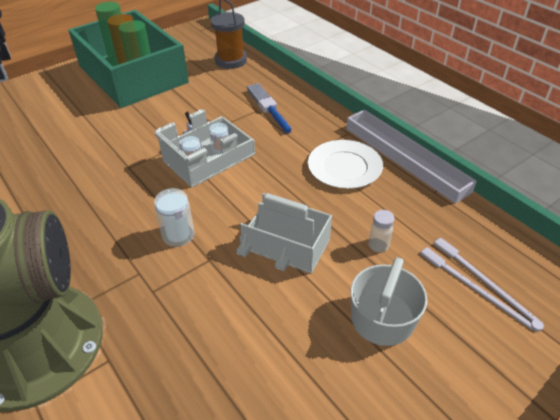

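The scene view shows the caddy at (258,210), its handle at (258,187). The tub is at (153,190), and the bin is at (412,260) with the clamp at (458,290). I'll build a top-down height map from depth.

```bash
cat > h.py <<'E'
import cv2,numpy as np
def cloud(c):
    z=c["z_map"]; v,u=np.nonzero(z>0); K=c["mtx"]; d=z[v,u]
    p=np.stack([(u-K[0,2])*d/K[0,0],(v-K[1,2])*d/K[1,1],d],1)
    R=cv2.Rodrigues(np.asarray(c["rvec"],float))[0]
    return (p-np.ravel(c["tvec"]))@R, u, v
E
python3 - <<'E'
from h import *
H=np.zeros((300,380),np.float32)   # 2mm cells; x from .25..0.85 rows, y -.35...41 cols
P=[]
for n in("scene","side"):
    p,u,v=cloud(np.load(n+"0.npz")); P.append(p)
    m=(abs(p[:,0]-.5)<.3)&(abs(p[:,1])<.35)&(p[:,2]<.2); print(n,"table z",np.median(p[m&(abs(p[:,2])<.02),2]))
P=np.vstack(P); 
i=((P[:,0]-.2)/.002).astype(int); j=((P[:,1]+.35)/.002).astype(int)
m=(i>=0)&(i<300)&(j>=0)&(j<380)&(P[:,2]<.2)
np.maximum.at(H,(i[m],j[m]),P[m,2])
np.save("H.npy",H)
img=cv2.applyColorMap(np.uint8(np.clip(H/.14,0,1)*255),cv2.COLORMAP_JET)
img=cv2.resize(img,None,fx=2,fy=2,interpolation=cv2.INTER_NEAREST)
for k in range(0,600,100): cv2.putText(img,f"x{.2+k*.001:.1f}",(0,k+8),0,.35,(255,)*3)
for k in range(50,760,100): cv2.putText(img,f"y{-.35+k*.001:.1f}",(k,590),0,.35,(255,)*3)
cv2.imwrite("pics/top.png",img)
E
```

```text
scene table z -2.044094296127734e-05
side table z 0.0008617306568141328
```

View pics/top.png

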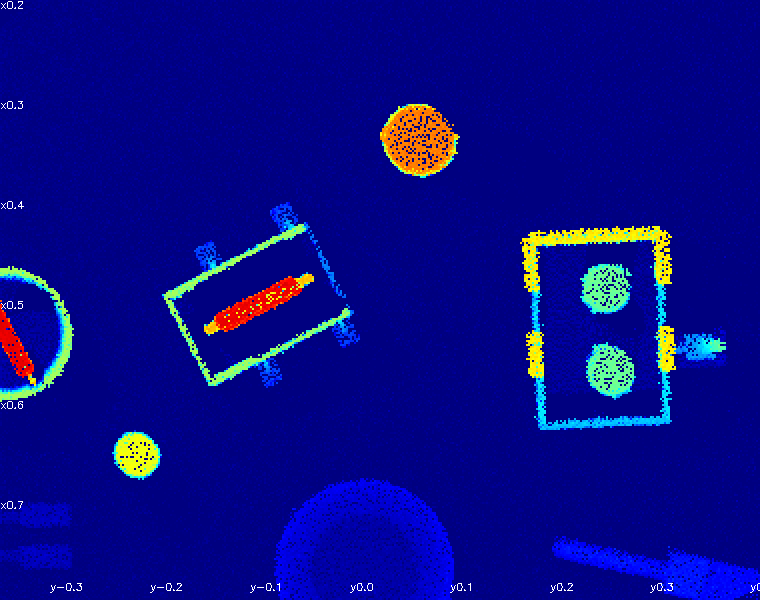

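Top-down map: the caddy's low (dipped) end faces +y, and its handle runs from (205,328) to (312,278) px. The bin's high end is at x≈0.43 and its dip at x≈0.62. The tub is at the left, y≈-0.35. Next I'll get exact values.

```bash
cat >> h.py <<'E'
def pts(c,x0,x1,y0,y1,z0,z1):
    p=cloud(c)[0]; return p[(p[:,0]>x0)&(p[:,0]<x1)&(p[:,1]>y0)&(p[:,1]<y1)&(p[:,2]>z0)&(p[:,2]<z1)]
def rect(p):
    p=p[:,:2]
    (cx,cy),_,_=r=cv2.minAreaRect((p*1000).astype(np.float32)); b=cv2.boxPoints(r)
    e=[b[1]-b[0],b[2]-b[1]]; e=max(e,key=np.linalg.norm)
    return np.round([cx,cy],1),np.round(r[1],1),round(float(np.degrees(np.arctan2(e[1],e[0]))%180),2)
E
python3 - <<'E'
from h import *
for n in("scene","side"):
    c=dict(np.load(n+"0.npz")); print(n)
    h=pts(c,.4,.6,-.2,0,.117,.14); print(" handle",len(h),rect(h),np.percentile(h[:,2],[50,98]))
    b=pts(c,.4,.65,-.25,0.02,.03,.078)
    b=b[(b[:,2]<.074+.004)]; print(" caddy body z>.03",rect(b))
    q=pts(c,.4,.65,.14,.32,.084,.1); print(" bin rim",len(q),rect(q),np.median(q[:,2]))
    q=pts(c,.4,.65,.14,.312,.035,.1); print(" bin body",rect(q))
    t=pts(c,.4,.65,-.45,-.25,.068,.08); print(" tub rim",rect(t))
    for z0,z1 in((.07,.08),): 
        q=pts(c,.4,.65,-.25,.02,z0,z1); print(" caddy high rim",rect(q))
E
```

```text
scene
 handle 292 (array([504.3, -91. ]), array([18.6, 87.8]), 115.44) [0.12334852 0.12635913]
 caddy body z>.03 (array([ 531.4, -121.8]), array([125.3, 249.2]), 122.26)
 bin rim 732 (array([501.4, 250. ]), array([144.3, 143.7]), 2.69) 0.08881964662434079
 bin body (array([528.4, 247.8]), array([198.1, 136.9]), 2.62)
 tub rim (array([ 535.1, -342.5]), array([129.7, 129. ]), 31.31)
 caddy high rim (array([505.3, -92.6]), array([103.6, 155.6]), 117.48)
side
 handle 368 (array([503.7, -92.7]), array([19. , 90.2]), 116.6) [0.12452443 0.12771482]
 caddy body z>.03 (array([ 532.6, -143. ]), array([125.9, 285.7]), 124.39)
 bin rim 584 (array([500.3, 248. ]), array([143.3, 146.5]), 92.79) 0.08995390413242133
 bin body (array([527.5, 245.5]), array([197.4, 139.3]), 2.59)
 tub rim (array([ 533.2, -345.2]), array([132. , 130.6]), 34.45)
 caddy high rim (array([ 534.6, -141.1]), array([115. , 276.1]), 123.16)
```

Caddy: handle centre (0.504,-0.092), yaw 116.5°, and handle top and size match the spec. Bin: centre (0.527,0.250), yaw 2.7°. I'll move above the handle, then turn.

The rows are not in the units I measure in: turns go in shares of 4 rad. I convert before sending: 0.736 rad / 4 = 0.184.

```bash
echo '-0.03 -0.027 0 0 0 0 0.085
-0.066 -0.059 0 0 0 0 0.085
-0.102 -0.091 0 0 0 0 0.085
-0.138 -0.124 0 0 0 0 0.085
-0.174 -0.156 0 0 0 0 0.085' | python3 nudge.py 80
echo '-0.036 -0.032 0 0 0 0 0.085
-0.072 -0.064 0 0 0 0 0.085
-0.108 -0.097 0 0 0 0 0.085
-0.144 -0.129 0 0 0 0 0.085
-0.174 -0.156 0 0 0 0 0.085' | python3 nudge.py
echo '-0.036 -0.032 0 0 0 0.035 0.085
-0.072 -0.064 0 0 0 0.0725 0.085
-0.108 -0.097 0 0 0 0.11 0.085
-0.144 -0.129 0 0 0 0.1475 0.085
-0.155 -0.14 0 0 0 0.184 0.085' | python3 nudge.py
cat >> h.py <<'E'
from scipy.spatial.transform import Rotation as Ro
def delta(s,xyz,yaw):
    R=Ro.from_quat(s["ee_rot"]); T=Ro.from_matrix([[np.cos(yaw),np.sin(yaw),0],[np.sin(yaw),-np.cos(yaw),0],[0,0,-1]])
    return np.round(R.inv().apply(np.array(xyz)-s["tool_pos"]),4),np.round((R.inv()*T).as_rotvec(),4)
E
python3 - <<'E'
from h import *; from workcell import env, eyes
s=env.read_state(); print(s["t"],s["joint_positions"]); print(delta(s,[.504,-.092,.094],np.radians(116.5)))
c=eyes.read_camera("wrist"); cv2.imwrite("pics/w1.png",c["img"])
h=pts(c,.4,.6,-.2,0,.117,.14); print(len(h), rect(h) if len(h) else 0)
E
```

```text
t: 0.6
tool_pos: [0.3055, 0.302, 0.2311]
ee_rot: [0.185, 0.983, -0.0, -0.0]
ft_force: [1.4, 0.7, -0.3]
width: 0.0848
grasp_force: 0.0
t: 1.1
tool_pos: [0.4112, 0.093, 0.2313]
ee_rot: [0.185, 0.983, -0.0, 0.0]
ft_force: [0.4, 1.4, 0.3]
width: 0.0851
grasp_force: 0.0
t: 1.6
tool_pos: [0.5051, -0.0949, 0.2306]
ee_rot: [0.53, 0.848, -0.0, -0.0]
ft_force: [0.0, 0.5, 0.1]
width: 0.0846
grasp_force: 0.0
1.6 [-2.56768080e-01  2.20542265e-01  1.62252166e+00 -4.07841876e-04
  1.29926319e+00 -7.10644110e-01]
(array([0.003 , 0.0004, 0.1366]), array([-0.0008, -0.0002, -0.0085]))
1900 (array([503.9, -91.3]), array([16. , 88.7]), 117.3)
```

In the tool's units: -0.02 rad / 4 = -0.005.

```bash
echo '0.003 0 0.03 0 0 -0.005 0.085
0.003 0 0.07 0 0 -0.005 0.085
0.003 0 0.105 0 0 -0.005 0.085
0.003 0 0.126 0 0 -0.005 0.085
0.003 0 0.136 0 0 -0.005 0.085' | python3 nudge.py 80
echo '0 0 0 0 0 0 0
0 0 0 0 0 0 0
0 0 0 0 0 0 0
0 0 0 0 0 0 0
0 0 0 0 0 0 0' | python3 nudge.py 80
echo '0 0 0 0 0 0 0
0 0 0 0 0 0 0
0 0 0 0 0 0 0' | python3 nudge.py 80
```

```text
t: 2.15
tool_pos: [0.5018, -0.0881, 0.0933]
ee_rot: [0.517, 0.856, -0.0, -0.002]
ft_force: [-0.0, -0.4, 0.1]
width: 0.085
grasp_force: 0.0
t: 2.65
tool_pos: [0.5031, -0.0889, 0.0961]
ee_rot: [0.517, 0.856, 0.0, 0.001]
ft_force: [2.1, 0.3, -0.6]
width: 0.0145
grasp_force: 78.0
t: 2.95
tool_pos: [0.5031, -0.0889, 0.0961]
ee_rot: [0.517, 0.856, 0.0, 0.001]
ft_force: [-1.8, -0.8, 5.5]
width: 0.0151
grasp_force: 79.2
```

```bash
echo '0 0 -0.01 0 0 0 0
0 0 -0.03 0 0 0 0
0 0 -0.06 0 0 0 0
0 0 -0.1 0 0 0 0
0 0 -0.13 0 0 0 0' | python3 nudge.py 
echo '0 0 0 0 0 0 0
0 0 0 0 0 0 0' | python3 nudge.py
python3 - <<'E'
from h import *; from workcell import env, eyes
s=env.read_state(); print(s["tool_pos"],s["joint_positions"][[0,5]] if hasattr(s["joint_positions"],'shape') else s["joint_positions"])
c=eyes.read_camera("side"); cv2.imwrite("pics/lift.png",c["img"])
print(delta(s,[.527,.2501,.225],np.radians(182.7)), s["ee_rot"])
E
```

```text
t: 3.45
tool_pos: [0.5029, -0.0887, 0.228]
ee_rot: [0.517, 0.856, 0.0, 0.001]
ft_force: [-0.1, -0.8, -3.5]
width: 0.0148
grasp_force: 78.3
t: 3.65
tool_pos: [0.5027, -0.0887, 0.2253]
ee_rot: [0.517, 0.856, 0.0, 0.0]
ft_force: [0.1, -0.1, -3.4]
width: 0.0149
grasp_force: 78.4
[ 0.50266218 -0.08868084  0.22533518] [-0.24640583 -0.7294474 ]
(array([0.2887, 0.1789, 0.0003]), array([ 1.0000e-04,  2.0000e-04, -1.1349e+00])) [5.17461399e-01 8.55706545e-01 4.33144199e-05 9.21385914e-05]
```

View pics/lift.png

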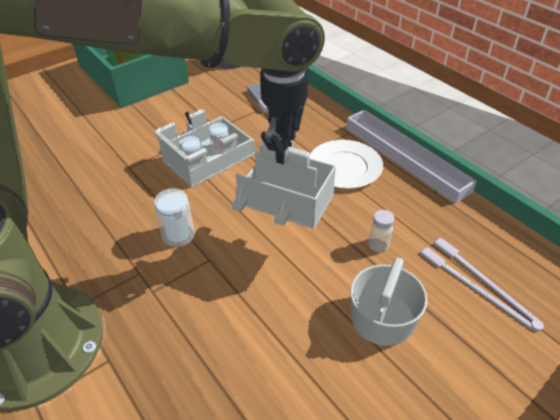

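In the tool's units: -0.57 rad / 4 = -0.1425.

```bash
echo '0.015 0.0093 -0.002 0 0 0 0
0.045 0.0279 -0.005 0 0 0 0
0.08 0.0496 -0.008 0 0 0 0
0.12 0.0744 -0.01 0 0 0 0
0.16 0.0992 -0.01 0 0 0 0' | python3 nudge.py 
echo '0.04 0.025 0 0 0 -0.015 0
0.075 0.0465 0 0 0 -0.045 0
0.103 0.064 0 0 0 -0.0775 0
0.121 0.075 0 0 0 -0.11 0
0.1287 0.0797 0 0 0 -0.1425 0' | python3 nudge.py
echo '0 0 0 0 0 -0.0325 0
0 0 0 0 0 -0.065 0
0 0 0 0 0 -0.0975 0
0 0 0 0 0 -0.125 0
0 0 0 0 0 -0.1413 0' | python3 nudge.py
echo '0 0 0 0 0 0 0
0 0 0 0 0 0 0
0 0 0 0 0 0 0' | python3 nudge.py
python3 - <<'E'
from h import *; from workcell import env, eyes
s=env.read_state(); print(s["tool_pos"],s["joint_positions"])
print(delta(s,[.527,.2501,.225],np.radians(182.7)))
for n in("scene","side","wrist"):
    c=eyes.read_camera(n); np.savez(n+"2.npz",**c); cv2.imwrite(f"pics/{n}2.png",c["img"])
cv2.imwrite("pics/ov.png",np.hstack([cv2.resize(cv2.imread(f"pics/{n}2.png")[60:360,a:a+400],None,fx=1,fy=1) for n,a in(("scene",160),("side",20))]))
E
```

```text
t: 4.2
tool_pos: [0.5159, 0.1006, 0.234]
ee_rot: [0.518, 0.856, -0.001, -0.001]
ft_force: [1.0, 0.3, -3.9]
width: 0.0148
grasp_force: 78.4
t: 4.7
tool_pos: [0.5264, 0.2519, 0.2331]
ee_rot: [0.252, 0.968, -0.001, -0.001]
ft_force: [0.1, -1.1, -3.4]
width: 0.015
grasp_force: 78.5
t: 5.2
tool_pos: [0.5267, 0.2498, 0.2334]
ee_rot: [-0.026, 1.0, -0.001, -0.002]
ft_force: [-0.3, -0.2, -3.3]
width: 0.0148
grasp_force: 78.5
t: 5.5
tool_pos: [0.5271, 0.25, 0.2347]
ee_rot: [-0.023, 1.0, -0.0, -0.0]
ft_force: [0.0, 0.5, -3.4]
width: 0.0148
grasp_force: 78.5
[0.52710572 0.24995827 0.23468831] [ 3.80024738e-01  3.72609984e-01  1.41639018e+00 -5.41926364e-06
  1.35358890e+00 -1.23635858e+00]
(array([0.0001, 0.0001, 0.0097]), array([-0.0003, -0.0009, -0.0015]))
```

View pics/ov.png

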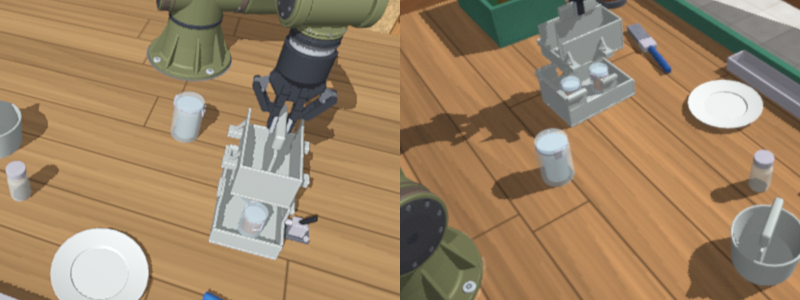

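The caddy is held over the bin, its low end facing the robot over the bin's high end. I'll check its rim pose against the bin.

Run:
```python
from h import *
A=[]
for n in("scene","side","wrist"):
    c=dict(np.load(n+"2.npz"))
    q=pts(c,.42,.64,.17,.33,.195,.227)
    if len(q)<50: print(n,len(q)); continue
    # rim tops only: within 6 mm of the robust top
    f=np.percentile(q[:,2],97)
    q=q[q[:,2]>f-.012]; 
    for _ in range(4):
        a,*_r=np.linalg.lstsq(np.c_[q[:,:2]-[.527,.25],np.ones(len(q))],q[:,2],rcond=None)
        r=q[:,2]-np.c_[q[:,:2]-[.527,.25],np.ones(len(q))]@a; q=q[abs(r)<max(.002,1.5*r.std())]
    print(n,len(q),rect(q),"plane tilt x,y deg, z",np.degrees(a[:2]).round(2),a[2].round(4))
    g=pts(c,.4,.65,.14,.32,.084,.1)
    if len(g)>50: print("  bin rim",rect(g))
```

```text
scene 459 (array([532.2, 250.1]), array([157.3, 100.3]), 2.43) plane tilt x,y deg, z [-0.66 -0.33] 0.2121
  bin rim (array([501.1, 247.4]), array([143.9, 139.3]), 3.16)
side 216 (array([533., 244.]), array([155. ,  96.5]), 1.11) plane tilt x,y deg, z [-0.63  2.22] 0.2165
  bin rim (array([501.2, 248.4]), array([143.6, 147.6]), 92.66)
wrist 2988 (array([531.5, 249. ]), array([156.3, 100.5]), 2.4) plane tilt x,y deg, z [-0.1  -0.12] 0.2137
  bin rim (array([443.6, 246.6]), array([ 26.6, 144.2]), 92.22)
```

```bash
echo '0.002 0 0.012 0 0 0 0
0.002 0 0.026 0 0 0 0
0.002 0 0.039 0 0 0 0
0.002 0 0.049 0 0 0 0
0.002 0 0.054 0 0 0 0' | python3 nudge.py 
echo '0 0 0.001 0 0 0 0
0 0 0.002 0 0 0 0
0 0 0.003 0 0 0 0
0 0 0.003 0 0 0 0' | python3 nudge.py
```

```text
t: 6.15
tool_pos: [0.5249, 0.2498, 0.1796]
ee_rot: [-0.024, 1.0, -0.0, -0.001]
ft_force: [-0.4, -0.3, -3.1]
width: 0.0146
grasp_force: 78.5
t: 6.55
tool_pos: [0.5253, 0.2499, 0.1785]
ee_rot: [-0.024, 1.0, 0.0, 0.0]
ft_force: [0.1, 0.7, -2.7]
width: 0.0145
grasp_force: 78.5
```

```bash
echo '0 0 0.001 0 0 0 0
0 0 0.002 0 0 0 0
0 0 0.002 0 0 0 0
0 0 0.002 0 0 0 0' | python3 nudge.py 
echo '0 0 0.001 0 0 0 0
0 0 0.002 0 0 0 0
0 0 0.002 0 0 0 0
0 0 0.002 0 0 0 0' | python3 nudge.py
```

```text
t: 6.95
tool_pos: [0.5253, 0.2499, 0.1763]
ee_rot: [-0.024, 1.0, 0.0, 0.0]
ft_force: [0.1, -0.0, -3.9]
width: 0.0146
grasp_force: 78.5
t: 7.35
tool_pos: [0.5252, 0.2499, 0.1742]
ee_rot: [-0.024, 1.0, -0.0, -0.0]
ft_force: [-0.7, -0.2, -3.5]
width: 0.0148
grasp_force: 78.4
```

```bash
echo '0 0 0.001 0 0 0 0
0 0 0.001 0 0 0 0
0 0 0.001 0 0 0 0' | python3 nudge.py 
echo '0 0 0.001 0 0 0 0
0 0 0.001 0 0 0 0
0 0 0.001 0 0 0 0' | python3 nudge.py
python3 - <<'E'
from h import *; from workcell import env, eyes
for n in("scene","wrist"):
    c=eyes.read_camera(n); cv2.imwrite(f"pics/{n}3.png",c["img"])
    q=pts(c,.42,.64,.17,.33,.140,.17); f=np.percentile(q[:,2],97); q=q[q[:,2]>f-.008]
    print(n,len(q),rect(q),np.median(q[:,2]))
E
```

```text
t: 7.65
tool_pos: [0.5255, 0.2499, 0.1741]
ee_rot: [-0.024, 1.0, 0.0, 0.001]
ft_force: [-2.6, -2.2, 5.8]
width: 0.015
grasp_force: 79.6
t: 7.95
tool_pos: [0.5256, 0.25, 0.1741]
ee_rot: [-0.024, 1.0, 0.0, 0.001]
ft_force: [-6.1, -3.1, 14.5]
width: 0.0148
grasp_force: 81.1
scene 154 (array([533.2, 249.8]), array([153.8,  98.9]), 3.02) 0.15337140084343515
wrist 3971 (array([529.5, 248.9]), array([155.4, 100.4]), 2.59) 0.15281302778032207
```

Contact came at the predicted height, with the rim at 0.153 = 0.078 + 0.075. I'll ease the load, release and retreat.

```bash
echo '0 0 -0.001 0 0 0 0
0 0 -0.0015 0 0 0 0' | python3 nudge.py 20
echo '0 0 0 0 0 0 0.02
0 0 0 0 0 0 0.03
0 0 0 0 0 0 0.05
0 0 0 0 0 0 0.085
0 0 0 0 0 0 0.085' | python3 nudge.py
echo '0 0 0 0 0 0 0.085
0 0 -0.02 0 0 0 0.085
0 0 -0.05 0 0 0 0.085
0 0 -0.09 0 0 0 0.085
0 0 -0.12 0 0 0 0.085' | python3 nudge.py
echo '0 0 0 0 0 0 0.085
0 0 0 0 0 0 0.085' | python3 nudge.py
python3 - <<'E'
from h import *; from workcell import env, eyes
for n in("scene","side","wrist"):
    c=eyes.read_camera(n); cv2.imwrite(f"pics/{n}4.png",c["img"])
    q=pts(c,.42,.64,.17,.33,.135,.17); f=np.percentile(q[:,2],97); q=q[q[:,2]>f-.008]
    A=np.c_[q[:,:2]-[.527,.25],np.ones(len(q))]
    print(n,len(q),rect(q),np.linalg.lstsq(A,q[:,2],rcond=None)[0].round(4))
    t=pts(c,.4,.65,-.45,-.25,.068,.08)
    if len(t)>50: print(" tub",rect(t))
E
```

```text
t: 8.25
tool_pos: [0.5255, 0.25, 0.1742]
ee_rot: [-0.024, 1.0, 0.0, 0.001]
ft_force: [1.1, -0.5, -0.6]
width: 0.0146
grasp_force: 78.9
t: 8.75
tool_pos: [0.5252, 0.25, 0.1737]
ee_rot: [-0.024, 1.0, -0.0, -0.0]
ft_force: [0.2, 0.2, -0.7]
width: 0.0724
grasp_force: 0.0
t: 9.25
tool_pos: [0.5253, 0.2499, 0.2962]
ee_rot: [-0.024, 1.0, 0.0, 0.001]
ft_force: [0.3, 0.7, 0.5]
width: 0.0852
grasp_force: 0.0
t: 9.45
tool_pos: [0.5252, 0.2499, 0.2938]
ee_rot: [-0.024, 1.0, 0.0, 0.0]
ft_force: [-0.6, 0.7, -0.0]
width: 0.0849
grasp_force: 0.0
scene 534 (array([531.9, 250.1]), array([156.6, 100.5]), 2.47) [ 0.0019 -0.0039  0.1522]
 tub (array([ 534.5, -342.3]), array([130.2, 129. ]), 35.49)
side 179 (array([527.8, 246.7]), array([120.9,   9.3]), 2.07) [-0.0078 -0.013   0.1649]
 tub (array([ 533.4, -345.2]), array([130.7, 131. ]), 179.57)
wrist 2207 (array([529.8, 248.9]), array([155.6, 100.3]), 2.56) [-0.0056 -0.0003  0.1524]
```

View pics/scene4.png

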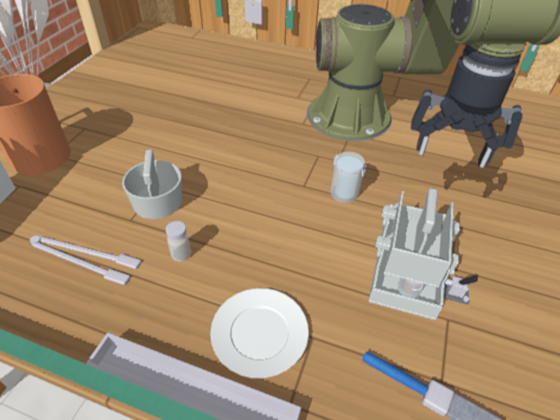

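The caddy sits level on the bin at about (420,245), with its dipped end over the high end. The gripper is clear of it, and the tub at (153,190) hasn't moved. I'll hand it in.

```bash
python3 -c "
from workcell import env, eyes
print(env.hand_in())"
```

```text
the job is handed in; nothing more can be done
None
```

I handed the job in at about 9.6 s: the caddy is stacked level on the bin's rim, dipped end over the high end, released with its origin about 78 mm above the bin's, and the tub hasn't moved; no verdict came back.

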